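Feed a counting-chamber carrier along its fence into the reader dock with a push stick

ROBOT

A 6-joint arm with a two-finger parallel gripper is mounted at the origin on a cart in front of the work surface, level with it; the furniture and walls round the work are solid. World frame = base frame: x ahead of the robot, y to its left, z up, the work surface at z = 0. Lengths are in m, angles in degrees, forces in N, time in s.
With the tool pointing down it reaches from about 0.35 to 0.975 m from the base axis. Payload 7.1 kg.
Tool frame: the origin (TCP) lies between the finger pads; the fingertips stand 11 mm ahead of it and the grasp point (between the pads) lies 8 mm behind it; z points along the fingers, y is the line along which they close (so a half turn about z gives the same grasp; the last joint's range is limited). The gripper opens to 88 mm and grips with 3 to 60 N. Pads are 20 mm wide; open, the fingers measure 115 mm over their backs; the gripper's body (75 mm by 178 mm) begins 61 mm behind the grasp point.
Start: joints at [-69.786, 24.242, 93.386, -0, 62.372, -1.089], TCP at [0.227, -0.582, 0.194] pointing down, gripper open.
Joint ranges: [-172.04, 172.04], [-51.8, 120.97], [4.93, 147.93], [-75.15, 255.16], [6.16, 154.13], [-145.62, 145.62]. Speed limits (degrees/s): [136.94, 136.94, 172.46, 180, 180, 180].

INTERFACE

Orientations are given as [roll, pitch, yaw] about the fixed x, y, z axes, in that order (R = Rz(yaw) Ry(pitch) Rx(roll)).
In Python, from workcell import robot gives the robot as it stands.
- The arm moves only by the tool drive_tool, never from a script. Its argument "commands" is one flat list of numbers, 4 for each row, row after row: the shift along the tool's x, y, z in mm, then the turn about the tool's z in degrees. A call has exactly 8 rows; each row is the pose to reach, as a shift and turn from the pose commanded when the call began, along the tool's axes at that moment; what a row does not reach only later rows make up. A row lasts 1/12 s, in which the tool goes at most 41.7 mm and 7.16 degrees, less where a joint would pass 70% of its speed; a pose out of reach is approached as far as the arm can. A call with a gripper value outside its range is refused whole. "claw" is the closure, from -1 (fully open) to 1 (shut), set as the call begins (left out, the last holds). The fingers move at their own pace and stop on an object; "force" is the grip in N (left out, the last holds). Time passes only in rows, so rows that repeat a pose let the fingers close, or fill a call up. It gives the time, the measured TCP pose, the force, the opening and the grip force at its end, in the units of the state.
- robot.get_obs(): the state, without advancing time (a new reading comes with each control period).
- robot.get_image(name): name is "scene" or "top" or "wrist"; returns a dict with "image" (480x640x3 uint8, red, green, blue), "mtx" (3x3 intrinsics, pixels), "k1" (the pictures are not rectified: a ray, as slopes to the right and down, at radius r is drawn at 1 + k1 r^2 times it, then the intrinsics apply), "R" (3x3) and "t" (3): a world point X has camera coordinates R X + t; the wrist camera has in their place "T_tool_cam" (4x4, takes a point from camera to tool coordinates, whose origin is the TCP and whose axes are the flange's). Camera axes: x right, y down, z forward; pixel columns grow to the right and rows downward; lengths in m; the calibration is good to about 2 mm. A picture is of the moment at which its call begins: read the wrist's pose just before it. There is no depth.
- robot.hand_in(): hands the job in; it is judged then, once.
The state is a dict: "time": time; "qpos": joint angles; "joint_vel": joint speeds; "effort": joint torques, N m; "tcp_pos": TCP position; "tcp_rot": TCP orientation; "ft_force": force on the tool from outside, world axes, zero at the start; "wrist_torque": the same for the moment, N m; "grip_width": opening from 0.0 (shut) to 1.0 (fully open); "gripper_force": force on a finger pad.
Only numpy, scipy, OpenCV 4.12 (cv2) and the standard library are available. Lean on these libraries where they do the work, as an engineer would, in place of code of your own. Each camera call takes 0.05 s, during which the arm holds its last target. There are 200 camera calls.

TASK

Pick up the orange push stick by its handle and, with its nose in the step of the blue carrier, push the carrier sideways until it lies flush on the aluminium fence near the fence's open end. Then feed it along the fence with the stick, gently but firmly pressed against the fence all the way, into the dock until the rubber plunger is pushed well in; never touch the carrier with the gripper, never press hard, and leave the other things alone. Finally draw the stick back well clear of the carrier and lay it flat on the bench.

Things in the scene. Friction and masses are not known exactly. Their poses are not given: they have to be found in the camera images.
- guide: Thin aluminium base plate fixed to the bench (315 x 62 x 4 mm) that carries fence and dock. Origin: on the bench at the fence's pivot, on the line of the fence's face. x: nominal feed direction, towards the dock; y: to the side where the carrier runs, sliding on the bench itself; z up. Over 18 N between carrier and guide is too hard, about 5 N is a good press. The gripper must stay off it.
- fence_pivot (a point): Fence pivot, 34 mm above the guide's origin, axes as the guide's. Fence: aluminium bar, 22 mm thick, 34 mm high, 20 mm behind to 257 mm ahead of this point, face to +y, black knobs on top. It is clamped skew, turned about this point by up to 0.07 rad either way from the guide's x; no reading shows the skew: feel it (a carrier pressed flush lies parallel to the fence).
- dock_mouth (a point): Nominal middle of the dock's mouth on the bench: guide x 160, y 40 mm, as if the fence had no skew; the dock really turns with the fence. Along the fence from the pivot: white cheek 12 mm thick, 34 mm high, from 160 to 247 mm, inner face 80 mm off the fence (4 mm play for the carrier; its end is square: a carrier off the fence strikes it); white end housing, 58 mm high, from 247 mm.
- plunger (a joint): Rubber-tipped pin, 20 mm across, in the dock's end housing, along the fence, 36 mm from its face, 15 mm above the bench. 0 = out (tip 217 mm along the fence from the pivot); grows in metres as it is pushed in, hard stop at 0.014. Yields at about 3 N, has no spring, stays where it is pushed; home from 0.009 on.
- carrier: Blue carrier, 100 mm long (x, its front towards the dock), 76 mm wide (y), 24 mm high, 0.15 to 0.3 kg, a glass chamber fixed on top (total height 28 mm). Origin: underside, centre of the 100 x 76 mm outline. Its -y side runs on the fence. It starts some cm off the fence and turned, near the fence's open end. Its rear +y corner is cut away as a step for the stick's nose.
- carrier_step (a point): Inner corner of the carrier's step, at x = 0, y = -8 mm from the carrier's origin, 12 mm up, axes as the carrier's. The step is open to the rear and to +y; its upright walls are 24 mm high: one faces backwards (-x, 46 mm wide): push it to feed; the other faces +y (50 mm long): push it towards the fence.
- stick_grip (a point): Orange push stick lying on its flat underside; this point is the centre of its handle, 20 mm above the underside. x points to the nose, z up. Handle block 56 mm long, 18 mm wide (y), 40 mm high (a lower butt, 14 mm wide, goes back to x = -44 mm); in front a shank 10 mm wide and 18 mm high leads to the nose. About 0.09 kg.
- stick_nose (a point): Centre of the stick's nose: an upright black rubber cylinder 18 mm across and 22 mm high, 90 mm ahead of the handle's centre; this point is 11 mm above the underside.
- tube: Bystander: clear tube with a green cap, 34 mm across, 114 mm high, standing loose on the bench; origin at the centre of its foot. Leave it alone.
- coverslips: Bystander: small white box with blue lid, 32 x 32 x 22 mm, loose on the bench; origin at the centre of its underside. Leave it alone.

How it is judged (in metres and radians):
On the way, in this order (a step that is already met when the one before it is completed fails the run):
1. the carrier lies pressed on the fence (more than 1 N) before it has gone beyond 75 mm from the fence's pivot, pushed by the stick (contact force between carrier and guide above 1 N and contact force between stick and carrier above 1 N and contact force between the fingers and stick above 1 N and x of carrier in the frame of guide below 0.075 m and y of carrier in the frame of guide below 0.052 m), for 0.2 s.
2. half way along (carrier 80 to 115 mm from the pivot) it is still pressed on the fence (more than 1 N) by the stick (contact force between carrier and guide above 1 N and contact force between stick and carrier above 1 N and x of carrier in the frame of guide between 0.08 and 0.115 m), for 0.15 s.
3. the carrier is in the dock and the plunger is pushed home (9 mm or more) (value of joint plunger above 0.009 m and x of carrier in the frame of guide above 0.167 m and contact force between stick and carrier above 0.5 N), for 0.1 s.
At the end, for the whole second after the job is handed in: the plunger is in by at least 9 mm; the carrier stands still on the bench inside the dock (its centre more than 165 mm along the guide, within the channel and within 0.13 rad of the guide's axis); the stick lies flat on the bench with its nose more than 70 mm from the carrier's centre (value of joint plunger above 0.009 m and x of carrier in the frame of guide above 0.165 m and y of carrier in the frame of guide between 0.018 and 0.062 m and angle between the x axis of carrier and the x axis of guide, either way round below 0.13 rad and height (world z) of carrier below 0.006 m and linear speed of carrier below 0.01 m/s and height (world z) of stick_grip below 0.026 m and angle between stick_grip's own z axis and vertical below 0.1 rad and horizontal distance between stick_nose and carrier above 0.07 m); the robot touches nothing.
It fails at once if carrier pressed on the guide with more than 18 N (contact force between carrier and guide above 18 N).
It fails at once if gripper or arm touches the carrier, or bears on the guide with more than 3 N (contact force between any of the fingers, the arm and carrier above 0.5 N or contact force between any of the fingers, the arm and guide above 3 N).
It fails at once if carrier tipped or lifted (angle between carrier's own z axis and vertical above 0.15 rad or height (world z) of carrier above 0.012 m).
It fails at once if stick dropped from more than 3 cm (height (world z) of stick_grip above 0.05 m and contact force between the fingers and stick below 0.05 N).
It fails at once if a bystander is moved by more than 20 mm (distance of any of tube, coverslips from where it was at the start of the episode above 0.02 m).
It also fails if it takes over 72 s, if anything falls off the work surface, if the arm or the gripper's body presses on something with over 40 N, if the wrist force passes 120 N, or if a joint passes its speed limit or range.

## Working session

There is one attempt and no reset: what is moved stays moved. The work goes in short steps, Python scripts to look and compute and a tool call to move; the robot and the scene stay as the last step left them, time stands still between calls to the robot, and variables do not carry over. Pictures are saved under pics/ and viewed, at most 10 in all, crops included, and the job is handed in when it is done.

Besides the shell and the picture viewer there is one more tool, called after ">>>" by a JSON object that holds its "method" and its "body", one argument or row to a line. drive_tool: Moves the arm, as the interface text tells. Its arguments: {"type":"object","properties":{"commands":{"type":"array"},"claw":{"type":"number"},"force":{"type":"number"}},"required":["commands"]}

```bash
mkdir -p pics; ls; cat > h.py <<'E'
import numpy as np, cv2
from workcell import robot
def ray(im,u,v):
    K=np.array(im['mtx']);k1=im['k1']
    xd=(u-K[0,2])/K[0,0]; yd=(v-K[1,2])/K[1,1]
    s=1.0
    for _ in range(20):
        r2=(xd**2+yd**2)/s**2; s=1+k1*r2
    d=np.array([xd/s,yd/s,1.0])
    R=np.array(im['R']);t=np.array(im['t'])
    return -R.T@t, R.T@d
def onz(im,u,v,z):
    o,d=ray(im,u,v); return o+d*(z-o[2])/d[2]
def proj(im,X):
    K=np.array(im['mtx']);c=np.array(im['R'])@X+np.array(im['t']);p=c[:2]/c[2];p=p*(1+im['k1']*(p@p))
    return K[0,0]*p[0]+K[0,2],K[1,1]*p[1]+K[1,2]
E
python3 - <<'E'
from h import *
o=robot.get_obs();print(o)
for n in('scene','top'):
    im=robot.get_image(n);cv2.imwrite(f'pics/{n}0.png',im['image'][:,:,::-1]);print(n,im['mtx'],im['k1'],im['R'],im['t'])
    np.save(f'pics/{n}0.npy',im,allow_pickle=True)
E
```

```text
pics
{'time': 0.0, 'qpos': array([-6.97881575e+01,  2.42829731e+01,  9.34315821e+01, -3.72085392e-03,
        6.23733866e+01, -1.09106863e+00]), 'joint_vel': array([-0.00243034,  0.06411661, -0.02257359,  0.02114167, -0.04600383,
       -0.0533762 ]), 'effort': array([-1.01081496e-03, -5.44636452e+01, -2.73661959e+01,  6.44679763e-02,
        2.27748096e-02, -1.36461913e-04]), 'tcp_pos': array([ 0.22683285, -0.58173328,  0.19371661]), 'tcp_rot': array([-1.79912011e+02,  1.61883281e-03,  2.13046403e+01]), 'ft_force': array([-1.33179025,  0.53816557, -0.39640411]), 'wrist_torque': array([-0.05148247, -0.02268098, -0.00370372]), 'gripper_force': 0.0, 'grip_width': 0.9966208455995138}
scene [[599.20388408   0.         316.73091324]
 [  0.         599.20388408 247.0800149 ]
 [  0.           0.           1.        ]] 0.02205275544758972 [[ 0.83759128 -0.54584304 -0.02227583]
 [-0.27408051 -0.38460201 -0.88145401]
 [ 0.47256821  0.74440356 -0.47174423]] [-0.55882235  0.17523704  1.32303027]
top [[548.4078033    0.         327.44429709]
 [  0.         548.4078033  239.1552181 ]
 [  0.           0.           1.        ]] -0.08340884458779406 [[-0.02378205 -0.99966717  0.00999772]
 [-0.99271334  0.02243256 -0.11839344]
 [ 0.11812976 -0.01274051 -0.99291643]] [-0.14281073  0.58139358  1.10610655]
```

View pics/top0.png

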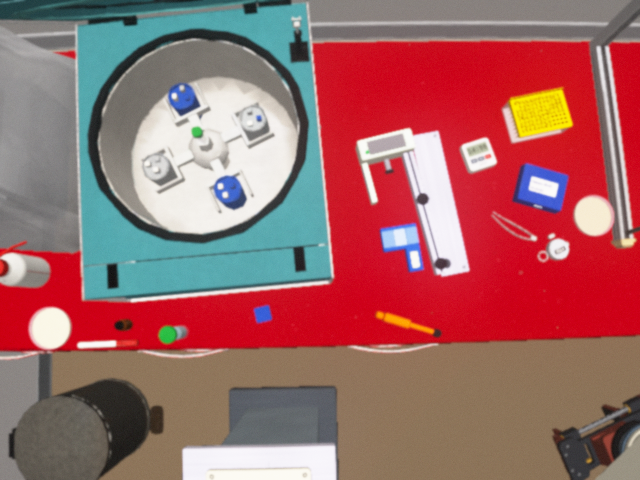

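View pics/scene0.png

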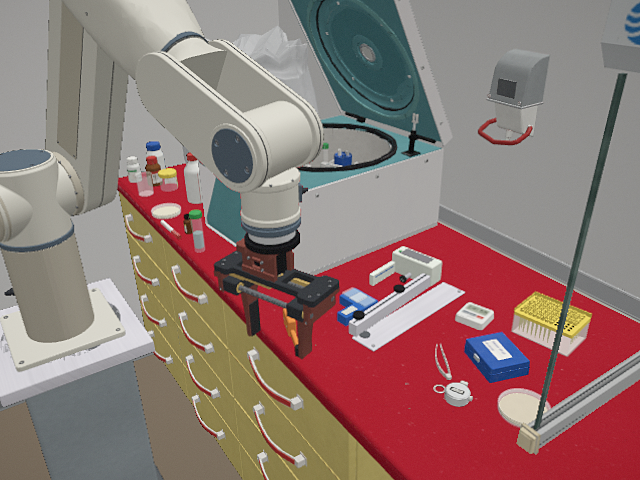

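The top view shows the dock at (390,145), and the fence runs from there to the knob at (441,264). The carrier is at (402,245). The stick's handle is at about (397,320) and its black nose at (437,333). The tube is at (172,334) and the coverslips at (263,314).

```bash
python3 - <<'E'
import cv2
a=cv2.imread('pics/top0.png')
c=cv2.resize(a[120:345,340:480],None,fx=4,fy=4,interpolation=cv2.INTER_CUBIC)
import numpy as np
c1=c[:600];c2=c[380:900]
cv2.imwrite('pics/c1.png',cv2.resize(a[122:284,345:475],None,fx=3.7,fy=3.7,interpolation=cv2.INTER_CUBIC))
cv2.imwrite('pics/c2.png',cv2.resize(a[300:345,365:450],None,fx=8,fy=8,interpolation=cv2.INTER_CUBIC))
E
```

```text
(no output)
```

View pics/c1.png

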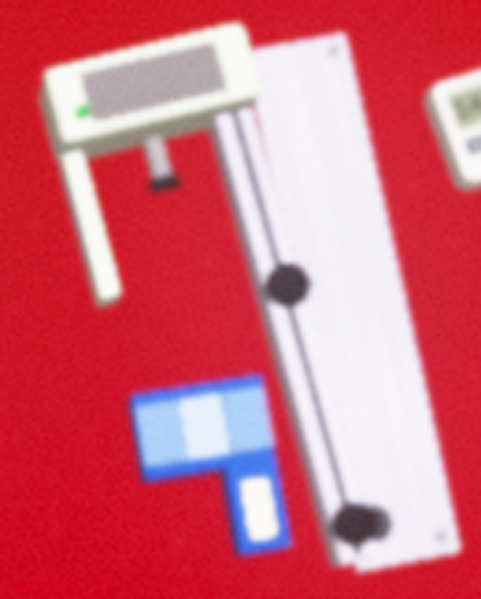

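View pics/c2.png

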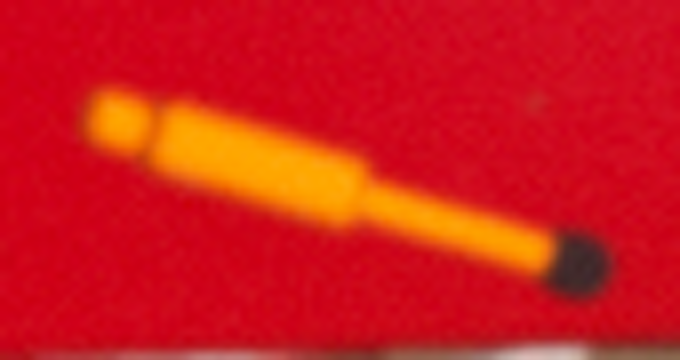

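Crop 1 shows the plate, fence, dock and L-shaped carrier, with the step at its lower left. Crop 2 shows the stick, with its handle centre at (261,162) and nose at (578,265).

```bash
python3 - <<'E'
from h import *
im=np.load('pics/top0.npy',allow_pickle=True).item()
print('cam',-np.array(im['R']).T@im['t'])
def p1(x,y,z): return onz(im,345+(x+.5)/3.7-.5,122+(y+.5)/3.7-.5,z)[:2]*1000
def p2(x,y,z): return onz(im,365+(x+.5)/8-.5,300+(y+.5)/8-.5,z)[:2]*1000
D=lambda a,b:(np.round(np.linalg.norm(b-a),1),np.round(np.degrees(np.arctan2(*(b-a)[::-1])),1))
pr,pn=p1(347,33,.004),p1(461,550,.004);pl=p1(360,571,.004)
print('plate',pr,pn,pl,D(pn,pr),D(pn,pl))
fa,fb=p1(218,115,.034),p1(337,560,.034);print('fence',fa,fb,D(fb,fa))
C={k:p1(*v,.024) for k,v in dict(FL=(132,398),FR=(262,377),RR=(291,543),RI=(240,552),S=(223,467),L=(145,474)).items()}
for k,v in C.items():print(k,v.round(1))
for a,b in('RR FR','FR FL','RI S','S L','L FL','RR RI'.split()) if 0 else [s.split() for s in('RR FR','FR FL','RI S','S L','L FL','RR RI')]:print(a,b,D(C[a],C[b]))
h,n=p2(261,162,.040),p2(578,265,.022);print('stick',h,n,D(h,n))
k1,k2=p1(358,522,.05),p1(287,284,.05);print('knobs',k1,k2,D(k1,k2))
print('cheek',p1(96,300,.034),p1(122,294,.034),'plunger tip',p1(163,187,.015))
print('dock top',[p1(*q,.058) for q in((45,72),(243,24),(256,103),(62,147))])
def q(u,v,z):return onz(im,u,v,z)*1000
print('tube cap',q(168,334,.114),'cs',q(263,314,.022))
E
```

```text
cam [ 0.44309673 -0.14171299  1.16853233]
plate [ 817.77601327 -407.64248372] [ 507.63893454 -458.75363639] [ 497.02371409 -399.11758776] (np.float64(314.3), np.float64(9.4)) (np.float64(60.6), np.float64(100.1))
fence [ 760.16683654 -323.11632747] [ 502.1450934  -379.72806732] (np.float64(264.2), np.float64(12.4))
FL [ 597.9 -268.4]
FR [ 608.4 -343.5]
RR [ 513. -356.]
RI [ 508.6 -326.7]
S [ 557.2 -318.9]
L [ 554.2 -274.3]
RR FR (np.float64(96.2), np.float64(7.5))
FR FL (np.float64(75.8), np.float64(98.0))
RI S (np.float64(49.2), np.float64(9.1))
S L (np.float64(44.7), np.float64(93.8))
L FL (np.float64(44.1), np.float64(7.6))
RR RI (np.float64(29.6), np.float64(98.5))
stick [ 408.01110971 -294.88948302] [ 378.53757418 -379.15503339] (np.float64(89.3), np.float64(-109.3))
knobs [ 522.11560621 -389.09916141] [ 657.17638534 -355.38414699] (np.float64(139.2), np.float64(14.0))
cheek [ 653.20370407 -248.83634678] [ 656.35952427 -263.77375046] plunger tip [ 722.82238267 -292.06682334]
dock top [array([ 780.29979875, -222.24749216]), array([ 806.57153037, -335.94210049]), array([ 760.08601456, -341.18481873]), array([ 736.53680535, -230.43864308])]
tube cap [393.03146931 153.60766924 114.        ] cs [426.16533924 -19.01068499  22.        ]
```

```bash
cat >> h.py <<'E'
def go(x,y,z,yaw):
    o=robot.get_obs();p=o['tcp_pos']*1000;a=np.radians(o['tcp_rot'][2]);d=np.array([x,y,z])-p
    t=(o['tcp_rot'][2]-yaw+180)%360-180
    print('t',round(o['time'],2),'tcp',p.round(1),o['tcp_rot'].round(1),'F',o['ft_force'].round(1),'grip',round(o['grip_width'],3),round(o['gripper_force'],1))
    print('shift',np.round([np.cos(a)*d[0]+np.sin(a)*d[1],np.sin(a)*d[0]-np.cos(a)*d[1],-d[2]],1),'turn',round(t,1))
E
python3 -c "
from h import *
go(404.7,-304.3,90,70.7)"
```

```text
t 0.1 tcp [ 226.9 -581.8  193.8] [-179.9   -0.    21.3] F [-0.   0.5 -0.3] grip 0.996 0.0
shift [ 266.5 -193.9  103.8] turn -49.4
```

>>> {"method": "drive_tool", "body": {
  "commands": [33, -24, 13, -6.2, 66, -48, 26, -12.4, 100, -73, 39, -18.5, 133, -97, 52, -24.7, 167, -121, 65, -30.9, 200, -145, 78, -37, 233, -170, 91, -43.2, 266.5, -193.9, 103.8, -49.4],
  "claw": -1,
  "force": 60
}}

```text
time: 0.77
tcp_pos: [0.399, -0.3127, 0.0937]
tcp_rot: [-180.0, -0.0, 71.0]
ft_force: [0.4, -0.7, -0.2]
grip_width: 1.003
gripper_force: 0.0
```

```bash
python3 - <<'E'
from h import *
from scipy.spatial.transform import Rotation as Ro
go(404.7,-304.3,16,70.7)
o=robot.get_obs();im=robot.get_image('wrist')
T=np.eye(4);T[:3,:3]=Ro.from_euler('xyz',o['tcp_rot'],degrees=True).as_matrix();T[:3,3]=o['tcp_pos']
W=T@np.array(im['T_tool_cam']);R=W[:3,:3].T;im['R']=R;im['t']=-R@W[:3,3]
print('cam',W[:3,3])
np.save('pics/w1.npy',im,allow_pickle=True)
cv2.imwrite('pics/w1.png',im['image'][:,:,::-1])
hsv=cv2.cvtColor(im['image'],cv2.COLOR_RGB2HSV)
m=cv2.inRange(hsv,(8,120,100),(25,255,255));ys,xs=np.nonzero(m);print('orange',len(xs),xs.min(),xs.max(),ys.min(),ys.max())
print('expected handle',proj(im,np.array([.408,-.2949,.04])),'nose',proj(im,np.array([.3785,-.379,.022])))
E
```

```text
t 0.77 tcp [ 399.  -312.7   93.7] [-180.   -0.   71.] F [ 0.4 -0.7 -0.2] grip 1.003 0.0
shift [ 9.8  2.7 77.7] turn 0.3
cam [ 0.42126903 -0.24899921  0.28496564]
orange 9976 91 639 146 423
expected handle (np.float64(326.2592512770164), np.float64(215.16245683533015)) nose (np.float64(325.2217337892245), np.float64(318.2179465149512))
```

View pics/w1.png

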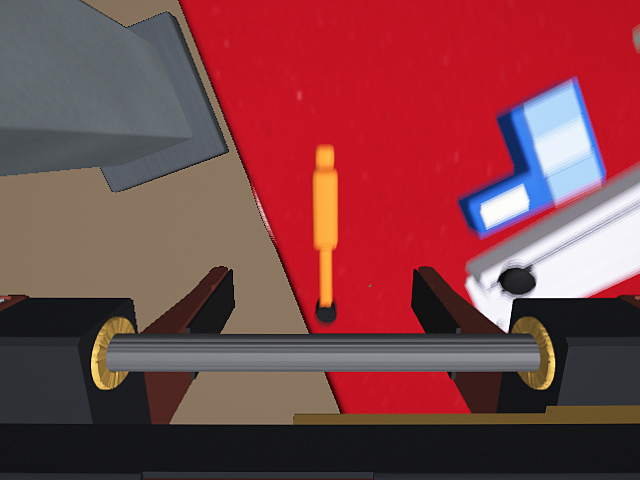

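The wrist view shows the stick upright in the picture, handle at (325,209) and nose at (326,312), midway between the fingers and matching the estimate. I'll go straight down and grip.

>>> {"method": "drive_tool", "body": {
  "commands": [0, 0, 12, 0, 0, 0, 24, 0, 0, 0, 36, 0, 0, 0, 50, 0, 0, 0, 62, 0, 0, 0, 74, 0, 0, 0, 74, 0, 0, 0, 74, 0]
}}

```text
time: 1.48
tcp_pos: [0.3981, -0.3142, 0.0198]
tcp_rot: [-179.9, -0.0, 70.7]
ft_force: [1.4, -0.2, 0.2]
grip_width: 1.004
gripper_force: 0.0
```

>>> {"method": "drive_tool", "body": {
  "commands": [0, 0, 0, 0, 0, 0, 0, 0, 0, 0, 0, 0, 0, 0, 0, 0, 0, 0, 0, 0, 0, 0, 0, 0, 0, 0, 0, 0, 0, 0, 0, 0],
  "claw": 1,
  "force": 60
}}

```text
time: 2.15
tcp_pos: [0.3986, -0.3146, 0.0204]
tcp_rot: [180.0, 0.0, 70.7]
ft_force: [-1.3, -0.5, 0.4]
grip_width: 0.431
gripper_force: 0.0
```

```bash
python3 -c "
from h import *
go(425,-275,50,160)"
```

```text
t 2.15 tcp [ 398.6 -314.6   20.4] [180.    0.   70.7] F [-1.3 -0.5  0.4] grip 0.431 0.0
shift [ 46.1  11.8 -29.6] turn -89.3
```

>>> {"method": "drive_tool", "body": {
  "commands": [10, 2, 3.5, 0, 10, 2, 3.5, 0, 10, 2, 3.5, 0, 10, 2, 3.5, 0, 10, 2, 3.5, 0, 10, 2, 3.5, 0, 10, 2, 3.5, 0, 10, 2, 3.5, 0]
}}

```text
time: 2.82
tcp_pos: [0.4037, -0.3059, 0.0168]
tcp_rot: [180.0, 0.0, 70.7]
ft_force: [-0.4, -0.1, 0.6]
grip_width: 0.006
gripper_force: 0.0
```

```bash
python3 -c "
from h import *
go(425,-275,50,160)"
```

```text
t 2.82 tcp [ 403.7 -305.9   16.8] [180.    0.   70.7] F [-0.4 -0.1  0.6] grip 0.006 0.0
shift [ 36.2   9.8 -33.2] turn -89.3
```

```bash
python3 - <<'E'
from h import *
a=robot.get_image('scene');b=robot.get_image('wrist')
print(a['R'][0])
c=cv2.resize(a['image'][200:400,180:400],None,fx=2.2,fy=2.2)
d=cv2.resize(b['image'],None,fx=.5,fy=.5)
o=np.zeros((440,810,3),np.uint8);o[:,:484]=c;o[:240,490:810]=d
cv2.imwrite('pics/s2.png',o[:,:800,::-1])
E
```

```text
[ 0.83759128 -0.54584304 -0.02227583]
```

View pics/s2.png

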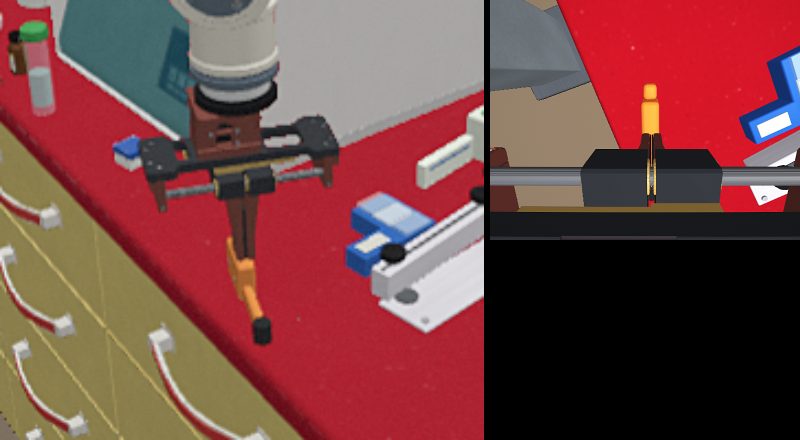

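```bash
python3 - <<'E'
from h import *
a=robot.get_image('scene');b=robot.get_image('wrist')
print('cam',-np.array(a['R']).T@a['t'])
p=robot.get_obs()['tcp_pos']
for dz in(-.011,0,.008,.04):print(dz,np.round(proj(a,p+[0,0,dz]),1))
print('handle exp',proj(a,np.array([.408,-.2949,.04])),'nose',proj(a,np.array([.3785,-.379,.022])))
c=cv2.resize(a['image'][285:365,265:325],None,fx=6,fy=6,interpolation=cv2.INTER_CUBIC)
d=cv2.resize(b['image'][150:300,240:400],None,fx=2.6,fy=2.6)
o=np.zeros((480,790,3),np.uint8);o[:,:360]=c;o[:d.shape[0],365:365+d.shape[1]]=d
cv2.imwrite('pics/s3.png',o[:,:,::-1])
E
```

```text
cam [-0.10912826 -1.22250122  0.76614706]
-0.011 [291.6 329.8]
0 [291.4 325.6]
0.008 [291.2 322.5]
0.04 [290.6 310. ]
handle exp (np.float64(289.9825082293623), np.float64(313.5079060155178)) nose (np.float64(299.1761983857617), np.float64(345.1762021582213))
```

View pics/s3.png

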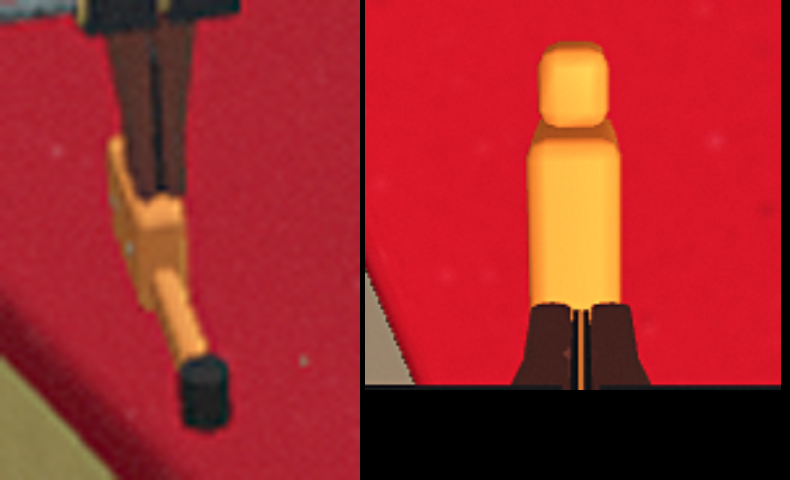

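```bash
python3 - <<'E'
from h import *
w=np.load('pics/w1.npy',allow_pickle=True).item()
T=np.array(w['T_tool_cam']);print(T.round(3))
Ti=np.linalg.inv(T);w['R']=Ti[:3,:3];w['t']=Ti[:3,3]
for y in(-.057,-.044,0,.044,.057):
  for x in(-.01,.01):
    print(y,x,[tuple(np.round(proj(w,np.array([x,y,z])),0)) for z in(.011,-.012,-.03)])
print(robot.get_obs())
E
```

```text
[[-0.001 -0.968 -0.25   0.068]
 [ 1.    -0.    -0.     0.   ]
 [ 0.    -0.25   0.968 -0.191]
 [ 0.     0.     0.     1.   ]]
-0.057 -0.01 [(np.float64(229.0), np.float64(277.0)), (np.float64(218.0), np.float64(292.0)), (np.float64(208.0), np.float64(306.0))]
-0.057 0.01 [(np.float64(227.0), np.float64(245.0)), (np.float64(215.0), np.float64(257.0)), (np.float64(204.0), np.float64(268.0))]
-0.044 -0.01 [(np.float64(250.0), np.float64(277.0)), (np.float64(242.0), np.float64(292.0)), (np.float64(234.0), np.float64(306.0))]
-0.044 0.01 [(np.float64(248.0), np.float64(245.0)), (np.float64(240.0), np.float64(257.0)), (np.float64(231.0), np.float64(268.0))]
0 -0.01 [(np.float64(322.0), np.float64(277.0)), (np.float64(322.0), np.float64(292.0)), (np.float64(322.0), np.float64(306.0))]
0 0.01 [(np.float64(322.0), np.float64(245.0)), (np.float64(322.0), np.float64(257.0)), (np.float64(322.0), np.float64(268.0))]
0.044 -0.01 [(np.float64(395.0), np.float64(277.0)), (np.float64(403.0), np.float64(292.0)), (np.float64(411.0), np.float64(306.0))]
0.044 0.01 [(np.float64(396.0), np.float64(245.0)),
[... 333 characters left out ...]
t64(268.0))]
{'time': 3.0167, 'qpos': array([-3.84920900e+01,  3.09553678e+01,  1.13771844e+02, -1.30280495e-03,
        3.52708531e+01, -1.91889844e+01]), 'joint_vel': array([ 0.04290558, -0.00597748, -0.01532784,  0.09367162, -0.04945125,
        0.01077875]), 'effort': array([-2.49322919e-03, -4.89439344e+01, -1.50595558e+01,  3.70212283e-02,
        3.82402993e-02, -1.18168123e-04]), 'tcp_pos': array([ 0.40375744, -0.30587394,  0.01682061]), 'tcp_rot': array([1.79998420e+02, 1.34655317e-03, 7.06979580e+01]), 'ft_force': array([-0.07095123,  0.45845132,  0.32727936]), 'wrist_torque': array([-0.02139595, -0.07628315, -0.00722215]), 'gripper_force': 0.0, 'grip_width': 0.0037262899476394715}
```

The fingers closed above the handle. Both views put the real fingertips about 29 mm behind the reported TCP, not 11 mm ahead of it, so they ended near z = 46 mm. The stick hasn't moved. I'll open, go about 38 mm lower and grip again.

>>> {"method": "drive_tool", "body": {
  "commands": [0, 0, 0, 0, 0, 0, 0, 0, 0, 0, 0, 0, 0, 0, 0, 0, 0, 0, 0, 0, 0, 0, 0, 0, 0, 0, 0, 0, 0, 0, 0, 0],
  "claw": -0.2
}}

```text
time: 3.68
tcp_pos: [0.4038, -0.3058, 0.0168]
tcp_rot: [180.0, -0.0, 70.7]
ft_force: [-0.6, 0.0, 0.5]
grip_width: 0.57
gripper_force: 0.0
```

>>> {"method": "drive_tool", "body": {
  "commands": [0, 0, 6, 0, 0, 0, 12, 0, 0, 0, 18, 0, 0, 0, 24, 0, 0, 0, 30, 0, 0, 0, 34, 0, 0, 0, 36, 0, 0, 0, 36, 0]
}}

```text
time: 4.35
tcp_pos: [0.4035, -0.3056, -0.0198]
tcp_rot: [-179.9, -0.0, 70.7]
ft_force: [1.3, -1.3, 0.3]
grip_width: 0.605
gripper_force: 0.0
```

```bash
python3 - <<'E'
from h import *
go(425,-275,15,160)
a=robot.get_image('scene');b=robot.get_image('wrist')
c=cv2.resize(a['image'][265:365,245:335],None,fx=4.8,fy=4.8,interpolation=cv2.INTER_CUBIC)
d=cv2.resize(b['image'][130:330,200:440],None,fx=1.45,fy=1.45)
o=np.zeros((480,790,3),np.uint8);o[:,:432]=c;o[:d.shape[0],435:435+d.shape[1]]=d
cv2.imwrite('pics/s4.png',o[:,:,::-1])
E
```

```text
t 4.35 tcp [ 403.5 -305.6  -19.8] [-179.9   -0.    70.7] F [ 1.3 -1.3  0.3] grip 0.605 0.0
shift [ 36.   10.2 -34.8] turn -89.3
```

View pics/s4.png

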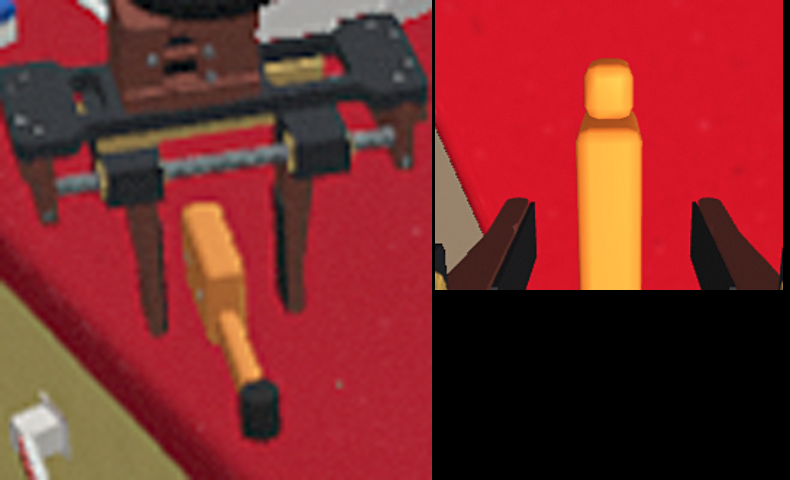

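The fingers now straddle the handle with the tips near the bench, at about (155,330) and (290,308) in the crop. Closing.

>>> {"method": "drive_tool", "body": {
  "commands": [0, 0, 0, 0, 0, 0, 0, 0, 0, 0, 0, 0, 0, 0, 0, 0, 0, 0, 0, 0, 0, 0, 0, 0, 0, 0, 0, 0, 0, 0, 0, 0],
  "claw": 1,
  "force": 60
}}

```text
time: 5.12
tcp_pos: [0.4038, -0.3058, -0.0191]
tcp_rot: [-180.0, -0.0, 70.7]
ft_force: [-0.0, 0.5, 2.4]
grip_width: 0.206
gripper_force: 60.0
```

>>> {"method": "drive_tool", "body": {
  "commands": [0, 0, 0, 0, 0, 0, 0, 0, 0, 0, 0, 0, 0, 0, 0, 0, 0, 0, 0, 0, 0, 0, 0, 0, 0, 0, 0, 0, 0, 0, 0, 0]
}}

```text
time: 5.78
tcp_pos: [0.4038, -0.3058, -0.0191]
tcp_rot: [180.0, 0.0, 70.7]
ft_force: [-1.2, 0.9, 6.2]
grip_width: 0.203
gripper_force: 60.0
```

```bash
python3 - <<'E'
from h import *
go(425,-275,15,160)
E
```

```text
t 5.78 tcp [ 403.8 -305.8  -19.1] [180.    0.   70.7] F [-1.2  0.9  6.2] grip 0.203 60.0
shift [ 36.1   9.8 -34.1] turn -89.3
```

>>> {"method": "drive_tool", "body": {
  "commands": [0, 0, -8, 0, 0, 0, -20, 0, 0, 0, -32, -3, 0, 0, -40, -9, 0, 0, -40, -16, 0, 0, -40, -23, 0, 0, -40, -30, 0, 0, -40, -36]
}}

```text
time: 6.45
tcp_pos: [0.4041, -0.3061, 0.0219]
tcp_rot: [180.0, 0.1, 107.1]
ft_force: [-0.5, -0.8, -0.7]
grip_width: 0.203
gripper_force: 60.0
```

```bash
python3 - <<'E'
from h import *
go(460.8,-271,21,160)
E
```

```text
t 6.45 tcp [ 404.1 -306.1   21.9] [1.800e+02 1.000e-01 1.071e+02] F [-0.5 -0.8 -0.7] grip 0.203 60.0
shift [16.9 64.5  0.9] turn -52.9
```

>>> {"method": "drive_tool", "body": {
  "commands": [2, 8, 0, -6.7, 4, 16, 0, -13.4, 6, 24, 0, -20, 8, 32, 0, -26.7, 11, 40, 0, -33.4, 13, 48, 0, -40, 15, 56, 0, -46.7, 17, 64.5, 0, -53.3]
}}

```text
time: 7.12
tcp_pos: [0.4612, -0.2709, 0.0218]
tcp_rot: [-180.0, 0.0, 160.3]
ft_force: [0.9, 0.8, -1.2]
grip_width: 0.203
gripper_force: 60.0
```

>>> {"method": "drive_tool", "body": {
  "commands": [0, 0, 0, 0, 0, 0, 8, 0, 0, 0, 16, 0, 0, 0, 24, 0, 0, 0, 30, 0, 0, 0, 34, 0, 0, 0, 37, 0, 0, 0, 37, 0]
}}

```text
time: 7.78
tcp_pos: [0.4601, -0.2708, -0.0171]
tcp_rot: [180.0, -0.1, 160.0]
ft_force: [0.4, 0.3, -1.6]
grip_width: 0.202
gripper_force: 60.0
```

```bash
python3 - <<'E'
from h import *
go(460.8,-271,-16.5,160)
np.save('pics/f.npy',robot.get_obs()['ft_force'])
a=robot.get_image('top');np.save('pics/t5.npy',a,allow_pickle=True)
b=robot.get_image('wrist')
c=cv2.resize(a['image'][210:290,355:465],None,fx=4,fy=4,interpolation=cv2.INTER_CUBIC)
d=cv2.resize(b['image'],None,fx=.55,fy=.55)
o=np.zeros((320,796,3),np.uint8);o[:,:440]=c;o[:264,444:796]=d
cv2.imwrite('pics/s5.png',o[:,:,::-1])
E
```

```text
t 7.78 tcp [ 460.1 -270.8  -17.1] [ 1.8e+02 -1.0e-01  1.6e+02] F [ 0.4  0.3 -1.6] grip 0.202 60.0
shift [-0.7  0.1 -0.6] turn -0.0
```

View pics/s5.png

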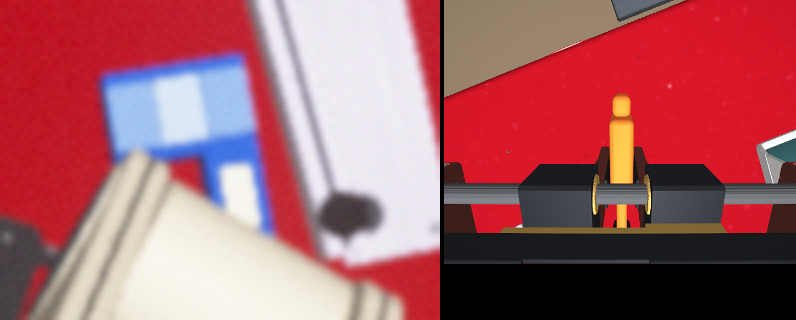

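Carrier untouched, and the stick is held level behind and beside the step. Now I'll push towards the fence.

>>> {"method": "drive_tool", "body": {
  "commands": [-1.6, -2.5, 0, 0, -3.2, -5, 0, 0, -4.9, -7.6, 0, 0, -6.5, -10.1, 0, 0, -8.1, -12.6, 0, 0, -9.7, -15.2, 0, 0, -11.3, -17.7, 0, 0, -13, -20.2, 0, 0]
}}

```text
time: 8.55
tcp_pos: [0.4658, -0.2944, -0.0162]
tcp_rot: [180.0, -0.0, 160.0]
ft_force: [-0.5, 3.0, 0.5]
grip_width: 0.203
gripper_force: 60.0
```

>>> {"method": "drive_tool", "body": {
  "commands": [-0.5, -0.8, 0, 0, -1, -1.6, 0, 0, -1.5, -2.4, 0, 0, -2, -3.2, 0, 0, -2, -3.2, 0, 0, -2, -3.2, 0, 0, -2, -3.2, 0, 0, -2, -3.2, 0, 0]
}}

```text
time: 9.22
tcp_pos: [0.4668, -0.2982, -0.0162]
tcp_rot: [-180.0, 0.0, 160.0]
ft_force: [0.3, 1.2, -0.6]
grip_width: 0.204
gripper_force: 60.0
```

```bash
cat >> h.py <<'E'
from scipy.spatial.transform import Rotation as Ro
def wrist(name):
    o=robot.get_obs();im=robot.get_image('wrist')
    T=np.eye(4);T[:3,:3]=Ro.from_euler('xyz',o['tcp_rot'],degrees=True).as_matrix();T[:3,3]=o['tcp_pos']
    W=T@np.array(im['T_tool_cam']);R=W[:3,:3].T;im['R']=R;im['t']=-R@W[:3,3];return im
def st(th=12.7):
    o=robot.get_obs();a=np.radians(th);f=np.array([np.cos(a),np.sin(a)]);n=np.array([-f[1],f[0]])
    F=o['ft_force'][:2];y=np.radians(o['tcp_rot'][2]);nose=o['tcp_pos'][:2]*1000-78*np.array([np.cos(y),np.sin(y)])
    r=nose-np.array([520.5,-376])
    print('t',round(o['time'],2),'F feed,n',round(F@f,1),round(F@n,1),'z',round(o['ft_force'][2],1),'nose along,off',round(r@f,1),round(r@n,1),'tcpz',round(o['tcp_pos'][2]*1000,1),'Mz',o['wrist_torque'].round(2))
def blue(th=12.7):
    im=robot.get_image('top');h=cv2.cvtColor(im['image'],cv2.COLOR_RGB2HSV)
    m=cv2.inRange(h,(98,90,90),(122,255,255));m[:, :355]=0;m[:,455:]=0;m[:150]=0;m[290:]=0
    m=cv2.morphologyEx(m,cv2.MORPH_CLOSE,np.ones((3,3)))
    return im,m
E
python3 - <<'E'
from h import *
st()
im,m=blue();ys,xs=np.nonzero(m);print(len(xs))
P=np.array([onz(im,u,v,.024)[:2]*1000 for u,v in zip(xs,ys)])
# front corners
print('max x',P[P[:,0].argmax()],'min y',P[P[:,1].argmin()])
c=max(cv2.findContours(m,0,2)[0],key=cv2.contourArea)
print([np.round(onz(im,*q[0],.024)[:2]*1000,0).tolist() for q in cv2.approxPolyDP(c,2,True)])
im0=np.load('pics/top0.npy',allow_pickle=True).item()
E
```

```text
t 9.22 F feed,n 0.6 1.1 z -0.6 nose along,off 30.4 45.6 tcpz -16.2 Mz [ 0.22 -0.1   0.11]
331
max x [ 611.79223521 -336.2768588 ] min y [ 545.23315031 -363.13648228]
[[612.0, -341.0], [588.0, -272.0], [547.0, -285.0], [551.0, -304.0], [559.0, -309.0], [558.0, -287.0], [568.0, -282.0], [577.0, -286.0], [583.0, -278.0], [598.0, -304.0], [599.0, -329.0], [607.0, -342.0]]
```

>>> {"method": "drive_tool", "body": {
  "commands": [-0.4, -0.6, 0, 0, -0.8, -1.3, 0, 0, -1.2, -1.9, 0, 0, -1.6, -2.5, 0, 0, -2, -3.1, 0, 0, -2.2, -3.4, 0, 0, -2.2, -3.4, 0, 0, -2.2, -3.4, 0, 0]
}}

```text
time: 9.93
tcp_pos: [0.4674, -0.3016, -0.0162]
tcp_rot: [180.0, -0.0, 160.0]
ft_force: [-1.1, 5.2, 1.7]
grip_width: 0.203
gripper_force: 60.0
```

```bash
python3 -c "
from h import *
st()"
```

```text
t 9.93 F feed,n 0.1 5.3 z 1.7 nose along,off 30.2 42.1 tcpz -16.2 Mz [ 0.8  -0.21  0.33]
```

>>> {"method": "drive_tool", "body": {
  "commands": [-0.1, -0.2, 0, 0, -0.2, -0.4, 0, 0, -0.4, -0.6, 0, 0, -0.5, -0.8, 0, 0, -0.5, -0.8, 0, 0, -0.5, -0.8, 0, 0, -0.5, -0.8, 0, 0, -0.5, -0.8, 0, 0]
}}

```text
time: 10.6
tcp_pos: [0.4672, -0.302, -0.0163]
tcp_rot: [180.0, -0.1, 160.0]
ft_force: [-1.0, 7.8, 4.5]
grip_width: 0.197
gripper_force: 60.0
```

```bash
python3 -c "
from h import *
st()
im,m=blue();cv2.imwrite('pics/m6.png',m);np.save('pics/t6.npy',im,allow_pickle=True)
# front edge and fence-side edge fits
ys,xs=np.nonzero(m)
P=np.array([onz(im,u,v,.024)[:2]*1000 for u,v in zip(xs,ys)])
a=[];
for v in range(ys.min()+4,ys.max()-2):
    s=xs[ys==v]; 
    if len(s): a.append(onz(im,s.max()+.5,v,.024)[:2]*1000)
a=np.array(a);print(a.round(0).tolist());c=np.polyfit(a[:,0],a[:,1],1);print('side yaw',np.degrees(np.arctan(c[0])))
b=[]
for u in range(xs.min()+4,xs.max()-3):
    s=ys[xs==u]
    if len(s): b.append(onz(im,u,s.min()-.5,.024)[:2]*1000)
b=np.array(b);c=np.polyfit(b[:,1],b[:,0],1);print('front yaw',-np.degrees(np.arctan(c[0])),b[[0,-1]])
"
```

```text
t 10.6 F feed,n 0.8 7.9 z 4.5 nose along,off 30.0 41.9 tcpz -16.3 Mz [ 1.25 -0.29  0.58]
[[603.0, -337.0], [601.0, -333.0], [599.0, -326.0], [597.0, -311.0], [595.0, -305.0], [593.0, -300.0], [591.0, -298.0], [588.0, -338.0], [587.0, -294.0], [584.0, -347.0], [583.0, -289.0], [581.0, -289.0], [577.0, -355.0], [575.0, -357.0], [573.0, -357.0], [571.0, -357.0], [569.0, -359.0], [567.0, -359.0], [564.0, -361.0], [562.0, -361.0], [560.0, -363.0], [558.0, -363.0], [556.0, -365.0], [554.0, -367.0], [551.0, -367.0]]
side yaw 51.13684410650437
front yaw -12.27942801295745 [[ 592.68682978 -282.41256945]
 [ 565.4376014  -359.78712058]]
```

```bash
python3 - <<'E'
from h import *
im=np.load('pics/top0.npy',allow_pickle=True).item();I=im['image'];
g=cv2.cvtColor(I,cv2.COLOR_RGB2GRAY).astype(float);gg=I[:,:,1].astype(float)
# outer boundary red->nonred (green channel), scanning left from inside fence
for z,thr in((0.0,60),(0.034,170)):
    pts=[]
    for v in range(170,262,2):
        u0=int(409+(v-160)*(437-409)/(262-160))+2   # inside fence top approx
        row=gg[v]
        u=u0+2
        while u>380 and row[u]>thr: u-=1
        f=(thr-row[u])/(row[u+1]-row[u]);pts.append(onz(im,u+f,v,z)[:2]*1000)
    p=np.array(pts)
    c=np.polyfit(p[:,0],p[:,1],1);r=p[:,1]-np.polyval(c,p[:,0]);k=abs(r)<2.5;c=np.polyfit(p[k,0],p[k,1],1)
    print(z,k.sum(),len(k),'yaw',np.degrees(np.arctan(c[0])),'y at x=521',np.polyval(c,521),'res',r.round(1).tolist())
# plate right edge
p=[]
for v in range(150,265,3):
    u=int(435+(v-135)*31/137)-8;row=gg[v]
    while u<479 and row[u]>100:u+=1
    f=(row[u-1]-100)/(row[u-1]-row[u]);p.append(onz(im,u-1+f,v,.004)[:2]*1000)
p=np.array(p);c=np.polyfit(p[:,0],p[:,1],1);print('plate yaw',np.degrees(np.arctan(c[0])))
st()
E
```

```text
0.0 46 46 yaw 13.109649144779892 y at x=521 -376.5090133641684 res [-0.1, 0.1, -0.3, -0.3, -0.2, -0.3, -0.1, 0.1, 0.4, -0.2, 0.0, -0.0, 0.1, 0.1, 0.1, -0.1, 0.2, 0.1, -0.1, 0.2, 0.3, 0.2, -0.0, 0.2, 0.2, -0.1, 0.2, -0.0, -0.0, -0.2, -0.1, 0.0, 0.4, 0.1, -0.1, 0.0, -0.1, -0.1, -0.0, 0.0, -0.2, -0.3, -0.0, -0.2, 0.2, -0.1]
 ** On entry to DLASCL parameter number  4 had an illegal value
 ** On entry to DLASCL parameter number  4 had an illegal value
 ** On entry to DLASCL parameter number  4 had an illegal value
 ** On entry to DLASCL parameter number  4 had an illegal value
 ** On entry to DLASCL parameter number  5 had an illegal value
 ** On entry to DLASCL parameter number  4 had an illegal value<stdin>:12: RuntimeWarning: divide by zero encountered in scalar divide
h.py:8: RuntimeWarning: invalid value encountered in scalar divide
  r2=(xd**2+yd**2)/s**2; s=1+k1*r2
Traceback (most recent call last):
numpy.linalg.LinAlgError: SVD did not converge in Linear Least Squares
```

Fence fit gives 13.1° (residuals 0.4 mm at most). Contact force is about 8 N and the carrier isn't giving any further, so it should be flush. I'll ease off slightly and start feeding.

>>> {"method": "drive_tool", "body": {
  "commands": [-0.9, 0.9, 0, 0, -2, 1.6, 0, 0, -3.2, 2.3, 0, 0, -4.4, 3.1, 0, 0, -5.7, 3.9, 0, 0, -7, 4.8, 0, 0, -8.3, 5.6, 0, 0, -8.3, 5.6, 0, 0]
}}

```text
time: 11.32
tcp_pos: [0.4781, -0.3007, -0.0162]
tcp_rot: [-180.0, 0.0, 160.0]
ft_force: [-1.7, 1.4, -2.3]
grip_width: 0.197
gripper_force: 60.0
```

```bash
sed -i 's/th=12.7/th=13.1/;s/520.5,-376\]/521,-376.5]/' h.py; python3 -c "
from h import *
st()"
```

```text
t 11.32 F feed,n -1.4 1.8 z -2.3 nose along,off 40.7 41.0 tcpz -16.2 Mz [0.44 0.2  0.07]
```

>>> {"method": "drive_tool", "body": {
  "commands": [-1.2, 0.1, 0, 0, -2.2, 0.7, 0, 0, -3.2, 1.4, 0, 0, -4.2, 2.1, 0, 0, -5.2, 2.7, 0, 0, -6.2, 3.3, 0, 0, -7, 3.9, 0, 0, -7, 3.9, 0, 0]
}}

```text
time: 11.98
tcp_pos: [0.4861, -0.2996, -0.016]
tcp_rot: [-180.0, 0.1, 160.0]
ft_force: [1.0, -0.5, -0.9]
grip_width: 0.201
gripper_force: 60.0
```

```bash
python3 -c "
from h import *
st()"
```

```text
t 11.98 F feed,n 0.8 -0.7 z -0.9 nose along,off 48.8 40.2 tcpz -16.0 Mz [-0.02 -0.07 -0.06]
```

>>> {"method": "drive_tool", "body": {
  "commands": [-0.2, -0.3, 0, 0, -0.4, -0.6, 0, 0, -0.5, -0.8, 0, 0, -0.5, -0.8, 0, 0, -0.5, -0.8, 0, 0, -0.5, -0.8, 0, 0, -0.5, -0.8, 0, 0, -0.5, -0.8, 0, 0]
}}

```text
time: 12.65
tcp_pos: [0.4858, -0.3001, -0.0161]
tcp_rot: [180.0, 0.0, 160.0]
ft_force: [-0.1, 2.9, 0.4]
grip_width: 0.199
gripper_force: 60.0
```

```bash
cat >> h.py <<'E'
def avg(n=4):
    L=[]
    for i in range(n):
        im=robot.get_image('scene');L.append(robot.get_obs()['ft_force'])
    L=np.array(L);a=np.radians(13.1);f=np.array([np.cos(a),np.sin(a)]);nn=np.array([-f[1],f[0]])
    print('feed',(L[:,:2]@f).round(1),(L[:,:2]@f).mean().round(1),'n',(L[:,:2]@nn).round(1),(L[:,:2]@nn).mean().round(1),'z',L[:,2].mean().round(1));return im
E
python3 -c "
from h import *
st();im=avg()
c=im['image'][270:350,320:420]
b=robot.get_image('top')['image'][140:290,350:460]
o=np.zeros((600,800,3),np.uint8);o[:320,:400]=cv2.resize(c,None,fx=4,fy=4,interpolation=2);o[:600,405:800]=cv2.resize(b,(395,538),interpolation=2) if 0 else cv2.resize(b,(395,600),interpolation=2)
cv2.imwrite('pics/s7.png',o[:,:,::-1])
st()"
```

```text
t 12.65 F feed,n 0.5 2.8 z 0.4 nose along,off 48.4 39.8 tcpz -16.1 Mz [ 0.54 -0.3   0.26]
feed [1.  2.2 1.7 2.1] 1.7 n [3.5 3.3 2.9 2.8] 3.1 z 0.0
t 12.9 F feed,n 1.7 3.3 z 0.4 nose along,off 48.3 39.7 tcpz -16.2 Mz [ 0.6  -0.39  0.27]
```

View pics/s7.png

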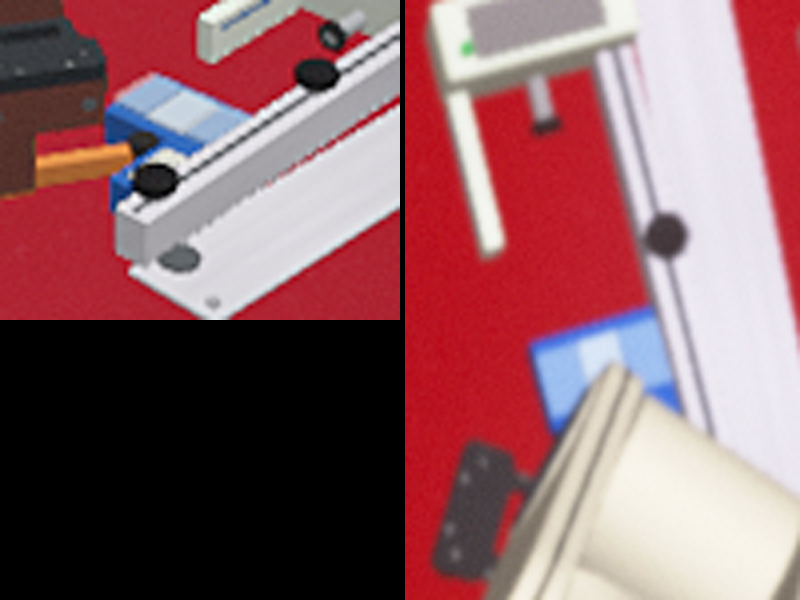

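The carrier lies flush on the fence and the nose sits in the step corner, with about 3 N on the fence. I'll carry on feeding.

>>> {"method": "drive_tool", "body": {
  "commands": [-1.3, 0.5, 0, 0, -2.5, 1.3, 0, 0, -3.7, 2, 0, 0, -4.9, 2.8, 0, 0, -6.1, 3.6, 0, 0, -7.3, 4.4, 0, 0, -8.5, 5.2, 0, 0, -8.5, 5.2, 0, 0]
}}

```text
time: 13.57
tcp_pos: [0.496, -0.2983, -0.0162]
tcp_rot: [-180.0, 0.0, 160.0]
ft_force: [-0.8, 0.3, -1.4]
grip_width: 0.198
gripper_force: 60.0
```

```bash
python3 -c "
from h import *
st();avg(2)"
```

```text
t 13.57 F feed,n -0.7 0.5 z -1.4 nose along,off 58.7 39.2 tcpz -16.2 Mz [ 0.13  0.02 -0.02]
feed [-0.3 -0.8] -0.6 n [0.4 0.7] 0.6 z -1.4
```

>>> {"method": "drive_tool", "body": {
  "commands": [-0.4, -0.6, 0, 0, -0.8, -1.2, 0, 0, -0.9, -1.4, 0, 0, -0.9, -1.4, 0, 0, -0.9, -1.4, 0, 0, -0.9, -1.4, 0, 0, -0.9, -1.4, 0, 0, -0.9, -1.4, 0, 0]
}}

```text
time: 14.33
tcp_pos: [0.4957, -0.2989, -0.0161]
tcp_rot: [180.0, -0.1, 160.1]
ft_force: [-0.6, 6.0, 2.0]
grip_width: 0.202
gripper_force: 60.0
```

```bash
python3 -c "
from h import *
st();avg(2)"
```

```text
t 14.33 F feed,n 0.7 6.0 z 2.0 nose along,off 58.3 38.8 tcpz -16.1 Mz [ 1.06 -0.22  0.47]
feed [1.3 0. ] 0.7 n [6.7 6.1] 6.4 z 2.1
```

>>> {"method": "drive_tool", "body": {
  "commands": [-1.3, 0.4, 0, 0, -2.5, 1.2, 0, 0, -3.7, 1.9, 0, 0, -4.9, 2.7, 0, 0, -6.1, 3.5, 0, 0, -7.3, 4.3, 0, 0, -8.6, 5.1, 0, 0, -8.6, 5.1, 0, 0]
}}

```text
time: 15.1
tcp_pos: [0.5022, -0.2967, -0.0162]
tcp_rot: [180.0, -0.4, 160.0]
ft_force: [-13.0, 4.1, 8.8]
grip_width: 0.202
gripper_force: 60.0
```

```bash
python3 -c "
from h import *
st();avg(1)"
```

```text
t 15.1 F feed,n -11.7 7.0 z 8.8 nose along,off 65.1 39.4 tcpz -16.2 Mz [ 0.36  1.37 -0.12]
feed [-12.6] -12.6 n [5.9] 5.9 z 9.2
```

```bash
python3 - <<'E'
from h import *
a=np.radians(13.1);f=np.array([np.cos(a),np.sin(a)]);n=np.array([-f[1],f[0]])
def fr(p): r=np.asarray(p)[:2]*1000-[521,-376.5];return np.round([r@f,r@n],1)
im,m=blue()
print('s7',fr(onz(im,384.8,227,.024)),fr(onz(im,418.2,217.5,.024)))
ys,xs=np.nonzero(m)
P=np.array([fr(onz(im,u,v,.024)) for u,v in zip(xs,ys)])
for lo,hi in((5,15),(15,25),(25,35),(35,45),(45,55),(55,65),(65,75)):
    q=P[(P[:,1]>lo)&(P[:,1]<hi)&(P[:,0]>30)]
    if len(q):print(lo,hi,'front',np.percentile(q[:,0],98),len(q))
k=P[(P[:,0]>60)];print('max off',np.percentile(k[:,1],99),'min',np.percentile(k[:,1],1))
print(robot.get_obs()['tcp_rot'],robot.get_obs()['qpos'].round(1))
st()
E
```

```text
s7 [101.6  77.4] [103.6   3.2]
5 15 front 120.8 42
15 25 front 120.696 18
25 35 front 120.80000000000001 11
35 45 front 120.80000000000001 11
45 55 front 120.796 18
55 65 front 120.37 64
65 75 front 120.11 90
max off 75.74 min 1.8
[179.95726163  -0.37043729 159.98690017] [-3.170e+01  3.850e+01  1.038e+02 -1.000e-01  3.800e+01 -1.017e+02]
t 15.2 F feed,n -11.6 6.2 z 9.2 nose along,off 65.1 39.4 tcpz -16.3 Mz [ 0.38  1.4  -0.09]
```

The carrier is flush and moving with the nose, but the stick has pitched nose-down in the pads and is jamming on the bench (Fz +9 N). I'll back off a little and lift 3 mm.

>>> {"method": "drive_tool", "body": {
  "commands": [0.8, -0.5, -0.6, 0, 1.7, -1.1, -1.2, 0, 2.5, -1.6, -2, 0, 2.5, -1.6, -3, 0, 2.5, -1.6, -3, 0, 2.5, -1.6, -3, 0, 2.5, -1.6, -3, 0, 2.5, -1.6, -3, 0]
}}

```text
time: 15.87
tcp_pos: [0.5016, -0.2974, -0.0137]
tcp_rot: [179.9, -0.2, 160.0]
ft_force: [-2.4, 5.6, -1.9]
grip_width: 0.204
gripper_force: 60.0
```

```bash
python3 -c "
from h import *
st();avg(2)"
```

```text
t 15.87 F feed,n -1.0 6.0 z -1.9 nose along,off 64.5 38.9 tcpz -13.7 Mz [1.07 0.3  0.4 ]
feed [ 0.  -0.1] -0.0 n [5.4 5.1] 5.2 z -2.4
```

>>> {"method": "drive_tool", "body": {
  "commands": [-1, 0.6, 0, 0, -2, 1.2, 0, 0, -3, 1.9, 0, 0, -4, 2.5, 0, 0, -5, 3.1, 0, 0, -6, 3.7, 0, 0, -7, 4.4, 0, 0, -7, 4.4, 0, 0]
}}

```text
time: 16.63
tcp_pos: [0.5082, -0.2955, -0.0138]
tcp_rot: [180.0, -0.3, 160.0]
ft_force: [-8.2, 4.4, 1.6]
grip_width: 0.203
gripper_force: 60.0
```

```bash
python3 -c "
from h import *
st();avg(1)"
```

```text
t 16.63 F feed,n -7.0 6.2 z 1.6 nose along,off 71.2 39.2 tcpz -13.8 Mz [0.67 1.11 0.1 ]
feed [-6.4] -6.4 n [5.7] 5.7 z 2.5
```

>>> {"method": "drive_tool", "body": {
  "commands": [-0.8, 0.6, -0.5, 0, -1.7, 1.3, -1, 0, -2.6, 1.9, -1.5, 0, -3.6, 2.6, -1.5, 0, -4.6, 3.2, -1.5, 0, -5.6, 3.9, -1.5, 0, -6.5, 4.6, -1.5, 0, -6.5, 4.6, -1.5, 0]
}}

```text
time: 17.35
tcp_pos: [0.517, -0.2937, -0.0125]
tcp_rot: [180.0, -0.2, 160.0]
ft_force: [-3.7, 3.6, -4.0]
grip_width: 0.199
gripper_force: 60.0
```

```bash
cat >> h.py <<'E'
def front():
    a=np.radians(13.1);f=np.array([np.cos(a),np.sin(a)]);n=np.array([-f[1],f[0]])
    im,m=blue();ys,xs=np.nonzero(m)
    P=np.array([onz(im,u,v,.024)[:2]*1000 for u,v in zip(xs,ys)])-[521,-376.5];P=np.c_[P@f,P@n]
    for lo,hi in((5,20),(30,45),(60,75)):
        q=P[(P[:,1]>lo)&(P[:,1]<hi)]
        if len(q):print('front',lo,round(np.percentile(q[:,0],98),1),end=' ')
    print('offmax',round(np.percentile(P[P[:,0]>60][:,1],99),1))
E
python3 -c "
from h import *
st();front()"
```

```text
t 17.35 F feed,n -2.8 4.4 z -4.0 nose along,off 80.2 39.0 tcpz -12.5 Mz [0.89 0.79 0.25]
front 5 136.4 front 30 136.5 front 60 135.4 offmax 75.9
```

>>> {"method": "drive_tool", "body": {
  "commands": [-1.2, 0.7, 0, 0, -2.4, 1.5, 0, 0, -3.6, 2.3, 0, 0, -4.8, 3.1, 0, 0, -6, 3.9, 0, 0, -7.2, 4.7, 0, 0, -8.4, 5.4, 0, 0, -8.4, 5.4, 0, 0]
}}

```text
time: 18.07
tcp_pos: [0.5267, -0.2915, -0.0125]
tcp_rot: [180.0, -0.2, 160.0]
ft_force: [-3.7, 4.0, -4.5]
grip_width: 0.2
gripper_force: 60.0
```

```bash
python3 -c "
from h import *
st();front();st()"
```

```text
t 18.07 F feed,n -2.7 4.7 z -4.5 nose along,off 90.2 39.0 tcpz -12.5 Mz [0.86 0.79 0.26]
front 5 146.3 front 30 146.4 front 60 146.0 offmax 75.8
t 18.12 F feed,n -2.4 5.3 z -4.2 nose along,off 90.2 39.0 tcpz -12.5 Mz [0.91 0.73 0.26]
```

Steady at 4.7 N press and 2.7 N feed. Two more steps of 10 mm.

>>> {"method": "drive_tool", "body": {
  "commands": [-1.2, 0.7, 0, 0, -2.4, 1.5, 0, 0, -3.6, 2.3, 0, 0, -4.8, 3.1, 0, 0, -6, 3.9, 0, 0, -7.2, 4.7, 0, 0, -8.4, 5.4, 0, 0, -8.4, 5.4, 0, 0]
}}

```text
time: 18.78
tcp_pos: [0.5364, -0.2892, -0.0125]
tcp_rot: [180.0, -0.2, 160.0]
ft_force: [-3.3, 3.4, -3.9]
grip_width: 0.204
gripper_force: 60.0
```

```bash
python3 -c "
from h import *
st();front();st()"
```

```text
t 18.78 F feed,n -2.5 4.0 z -3.9 nose along,off 100.2 38.9 tcpz -12.5 Mz [0.91 0.77 0.24]
front 5 155.6 front 30 155.2 front 60 155.8 offmax 75.6
t 18.83 F feed,n -1.6 4.9 z -5.0 nose along,off 100.2 38.9 tcpz -12.5 Mz [0.92 0.83 0.22]
```

>>> {"method": "drive_tool", "body": {
  "commands": [-1.2, 0.7, 0, 0, -2.4, 1.5, 0, 0, -3.6, 2.3, 0, 0, -4.8, 3.1, 0, 0, -6, 3.9, 0, 0, -7.2, 4.7, 0, 0, -8.4, 5.4, 0, 0, -8.4, 5.4, 0, 0]
}}

```text
time: 19.5
tcp_pos: [0.5461, -0.287, -0.0126]
tcp_rot: [180.0, -0.2, 160.0]
ft_force: [-3.6, 4.3, -3.8]
grip_width: 0.205
gripper_force: 60.0
```

```bash
python3 -c "
from h import *
st();front();st()"
```

```text
t 19.5 F feed,n -2.5 5.0 z -3.8 nose along,off 110.1 38.9 tcpz -12.6 Mz [0.87 0.81 0.27]
front 5 166.1 front 60 166.0 offmax 75.7
t 19.55 F feed,n -2.5 5.0 z -4.6 nose along,off 110.1 38.9 tcpz -12.6 Mz [0.93 0.8  0.2 ]
```

It has entered the dock mouth cleanly.

>>> {"method": "drive_tool", "body": {
  "commands": [-2.4, 1.5, 0, 0, -4.8, 3.1, 0, 0, -7.2, 4.7, 0, 0, -9.6, 6.3, 0, 0, -12, 7.8, 0, 0, -14.4, 9.4, 0, 0, -16.8, 10.9, 0, 0, -16.8, 10.9, 0, 0]
}}

```text
time: 20.22
tcp_pos: [0.5659, -0.2824, -0.0126]
tcp_rot: [180.0, -0.2, 160.0]
ft_force: [-2.6, 4.3, -4.2]
grip_width: 0.201
gripper_force: 60.0
```

```bash
python3 -c "
from h import *
st();front();st()"
```

```text
t 20.22 F feed,n -1.6 4.8 z -4.2 nose along,off 130.4 38.9 tcpz -12.6 Mz [1.   0.71 0.26]
front 5 186.6 front 60 186.2 offmax 75.4
t 20.27 F feed,n -2.2 5.9 z -5.3 nose along,off 130.4 38.9 tcpz -12.6 Mz [1.04 0.66 0.29]
```

>>> {"method": "drive_tool", "body": {
  "commands": [-2.4, 1.5, 0, 0, -4.8, 3.1, 0, 0, -7.2, 4.7, 0, 0, -9.6, 6.3, 0, 0, -12, 7.8, 0, 0, -14.4, 9.4, 0, 0, -16.8, 10.9, 0, 0, -16.8, 10.9, 0, 0]
}}

```text
time: 20.93
tcp_pos: [0.5854, -0.2779, -0.0127]
tcp_rot: [180.0, -0.2, 160.0]
ft_force: [-4.1, 4.3, -4.2]
grip_width: 0.2
gripper_force: 60.0
```

```bash
python3 -c "
from h import *
st();front();st()"
```

```text
t 20.93 F feed,n -3.0 5.1 z -4.2 nose along,off 150.4 38.9 tcpz -12.7 Mz [0.98 0.77 0.27]
front 5 206.7 front 60 206.5 offmax 75.1
t 20.98 F feed,n -2.0 5.2 z -4.7 nose along,off 150.4 38.8 tcpz -12.7 Mz [0.92 0.7  0.23]
```

>>> {"method": "drive_tool", "body": {
  "commands": [-1.4, 0.9, 0, 0, -2.8, 1.8, 0, 0, -4.2, 2.7, 0, 0, -5.6, 3.6, 0, 0, -7, 4.6, 0, 0, -8.4, 5.5, 0, 0, -9.6, 6.3, 0, 0, -10.9, 7.1, 0, 0]
}}

```text
time: 21.65
tcp_pos: [0.5963, -0.275, -0.013]
tcp_rot: [180.0, -0.4, 160.0]
ft_force: [-8.1, 2.5, -2.7]
grip_width: 0.199
gripper_force: 60.0
```

```bash
python3 -c "
from h import *
st();front();st()"
```

```text
t 21.65 F feed,n -7.3 4.3 z -2.7 nose along,off 161.7 39.2 tcpz -13.0 Mz [ 0.61  1.51 -0.01]
front 5 217.7 front 60 216.1 offmax 75.4
t 21.7 F feed,n -6.5 5.0 z -3.5 nose along,off 162.0 39.1 tcpz -13.0 Mz [0.7  1.38 0.04]
```

>>> {"method": "drive_tool", "body": {
  "commands": [-1, 0.6, 0, 0, -2, 1.3, 0, 0, -3, 1.9, 0, 0, -4, 2.6, 0, 0, -5, 3.3, 0, 0, -5.9, 3.8, 0, 0, -5.9, 3.8, 0, 0, -5.9, 3.8, 0, 0]
}}

```text
time: 22.37
tcp_pos: [0.6031, -0.2735, -0.0131]
tcp_rot: [180.0, -0.4, 160.0]
ft_force: [-7.4, 3.5, -2.4]
grip_width: 0.204
gripper_force: 60.0
```

```bash
python3 -c "
from h import *
st();front();avg(2)"
```

```text
t 22.37 F feed,n -6.4 5.1 z -2.4 nose along,off 168.7 39.1 tcpz -13.1 Mz [0.69 1.37 0.02]
front 5 224.6 front 60 223.0 offmax 73.2
feed [-6.8 -6.3] -6.6 n [3.3 5.1] 4.2 z -2.9
```

>>> {"method": "drive_tool", "body": {
  "commands": [-0.8, 0.5, 0, 0, -1.7, 1.1, 0, 0, -2.5, 1.6, 0, 0, -3.4, 2.2, 0, 0, -3.4, 2.2, 0, 0, -3.4, 2.2, 0, 0, -3.4, 2.2, 0, 0, -3.4, 2.2, 0, 0]
}}

```text
time: 23.18
tcp_pos: [0.6055, -0.2727, -0.0131]
tcp_rot: [-180.0, -0.5, 160.0]
ft_force: [-13.5, 2.8, 1.2]
grip_width: 0.201
gripper_force: 60.0
```

```bash
python3 -c "
from h import *
st();front();avg(1)"
```

```text
t 23.18 F feed,n -12.5 5.8 z 1.2 nose along,off 171.1 39.3 tcpz -13.1 Mz [ 0.4   2.13 -0.21]
front 5 226.7 offmax 9.5
feed [-12.9] -12.9 n [5.5] 5.5 z 1.5
```

>>> {"method": "drive_tool", "body": {
  "commands": [0.8, -0.5, -0.4, 0, 1.2, -0.8, -0.8, 0, 1.2, -0.8, -1.2, 0, 0.8, -0.5, -1.2, 0, 0.4, -0.3, -1.2, 0, 0, 0, -1.2, 0, 0, 0, -1.2, 0, 0, 0, -1.2, 0]
}}

```text
time: 23.95
tcp_pos: [0.6055, -0.2727, -0.0123]
tcp_rot: [-180.0, -0.5, 160.0]
ft_force: [-12.1, 0.4, -2.4]
grip_width: 0.205
gripper_force: 60.0
```

```bash
python3 -c "
from h import *
st();front();avg(1)"
```

```text
t 23.95 F feed,n -11.7 3.2 z -2.4 nose along,off 171.1 39.3 tcpz -12.3 Mz [ 0.36  2.1  -0.21]
front 5 226.7 offmax 9.5
feed [-11.7] -11.7 n [3.8] 3.8 z -1.9
```

It stopped at the same place with the stick lifted, so that's the plunger's hard stop and it is home. I'll draw the stick back along its own axis, then away to free bench.

>>> {"method": "drive_tool", "body": {
  "commands": [2, 0, 0, 0, 5, 0, 0, 0, 9, 0, 0, 0, 14, 0, 0, 0, 20, 0, 0, 0, 26, 0, 0, 0, 30, 0, 0, 0, 30, 0, 0, 0]
}}

```text
time: 24.72
tcp_pos: [0.5811, -0.2631, -0.0104]
tcp_rot: [180.0, -0.0, 160.0]
ft_force: [-0.1, -0.5, -1.4]
grip_width: 0.202
gripper_force: 60.0
```

>>> {"method": "drive_tool", "body": {
  "commands": [12, -7, 0, 0, 25, -14, 0, 0, 38, -21, 0, 0, 50, -28, 0, 0, 63, -35, 0, 0, 76, -42, 0, 0, 88, -49, 0, 0, 99, -55, 0, 0]
}}

```text
time: 25.38
tcp_pos: [0.4695, -0.2816, -0.0104]
tcp_rot: [-180.0, 0.0, 160.0]
ft_force: [-0.8, 0.0, -0.1]
grip_width: 0.201
gripper_force: 60.0
```

>>> {"method": "drive_tool", "body": {
  "commands": [0, 0, 1, 0, 0, 0, 2, 0, 0, 0, 3, 0, 0, 0, 4, 0, 0, 0, 5, 0, 0, 0, 5, 0, 0, 0, 5, 0, 0, 0, 5, 0]
}}

```text
time: 26.05
tcp_pos: [0.4704, -0.2813, -0.0155]
tcp_rot: [-180.0, 0.0, 160.0]
ft_force: [-0.3, -0.4, -0.7]
grip_width: 0.204
gripper_force: 60.0
```

```bash
python3 -c "
from h import *
st();front();avg(2)"
```

```text
t 26.05 F feed,n -0.3 -0.3 z -0.7 nose along,off 37.7 61.6 tcpz -15.5 Mz [ 0.03 -0.13 -0.04]
front 5 226.1 front 30 229.3 front 60 226.3 offmax 75.2
feed [-0.5  0.5] 0.0 n [-0.4  0.3] -0.0 z -1.0
```

>>> {"method": "drive_tool", "body": {
  "commands": [0, 0, 0.7, 0, 0, 0, 1.4, 0, 0, 0, 2.1, 0, 0, 0, 2.8, 0, 0, 0, 2.8, 0, 0, 0, 2.8, 0, 0, 0, 2.8, 0, 0, 0, 2.8, 0]
}}

```text
time: 26.87
tcp_pos: [0.4702, -0.2814, -0.0183]
tcp_rot: [-180.0, 0.0, 160.0]
ft_force: [0.1, -0.7, -0.5]
grip_width: 0.203
gripper_force: 60.0
```

>>> {"method": "drive_tool", "body": {
  "commands": [0, 0, 0, 0, 0, 0, 0, 0, 0, 0, 0, 0, 0, 0, 0, 0, 0, 0, 0, 0, 0, 0, 0, 0, 0, 0, 0, 0, 0, 0, 0, 0],
  "claw": -0.2
}}

```text
time: 27.53
tcp_pos: [0.4702, -0.2814, -0.0183]
tcp_rot: [-180.0, 0.0, 160.0]
ft_force: [-1.2, -0.6, 0.5]
grip_width: 0.601
gripper_force: 0.0
```

>>> {"method": "drive_tool", "body": {
  "commands": [0, 0, -5, 0, 0, 0, -15, 0, 0, 0, -30, 0, 0, 0, -50, 0, 0, 0, -75, 0, 0, 0, -100, 0, 0, 0, -125, 0, 0, 0, -150, 0]
}}

```text
time: 28.2
tcp_pos: [0.4701, -0.2813, 0.1339]
tcp_rot: [-180.0, 0.0, 160.0]
ft_force: [-0.3, 0.2, 0.5]
grip_width: 0.601
gripper_force: 0.0
```

>>> {"method": "drive_tool", "body": {
  "commands": [30, 0, 0, 0, 60, 0, 0, 0, 90, 0, 0, 0, 110, 0, 0, 0, 110, 0, 0, 0, 110, 0, 0, 0, 110, 0, 0, 0, 110, 0, 0, 0]
}}

```text
time: 28.87
tcp_pos: [0.3684, -0.2446, 0.1323]
tcp_rot: [-180.0, 0.1, 160.0]
ft_force: [-0.9, -0.6, -0.1]
grip_width: 0.6
gripper_force: 0.0
```

```bash
python3 -c "
from h import *
o=robot.get_obs();print(o['time'],o['tcp_pos'],o['ft_force'].round(1),o['grip_width'],o['joint_vel'].round(2));front()
im=robot.get_image('top');h=cv2.cvtColor(im['image'],cv2.COLOR_RGB2HSV)
for n,im in(('top',im),('scene',robot.get_image('scene'))):
  h=cv2.cvtColor(im['image'],cv2.COLOR_RGB2HSV)
  m=cv2.inRange(h,(10,150,150),(24,255,255));k,l,s,c=cv2.connectedComponentsWithStats(m);i=1+s[1:,4].argmax();ys,xs=np.nonzero(l==i)
  print(n,s[i],onz(im,*c[i],.03)[:3]*1000)
  r=cv2.minAreaRect(np.c_[xs,ys].astype(np.float32));print(r,[onz(im,*q,.02)[:2].round(3).tolist() for q in cv2.boxPoints(r)])
"
```

```text
28.8667 [ 0.36842402 -0.24463953  0.13227144] [-0.9 -0.6 -0.1] 0.5997655446404502 [ 0.12  0.61  0.22 -0.02  0.11  0.03]
front 5 226.2 front 30 229.3 front 60 226.4 offmax 75.1
top [380 258  21  54 359] [ 475.39966762 -283.92468887   30.        ]
((391.2500305175781, 285.25), (8.854375839233398, 55.97230911254883), 18.434947967529297) [[0.428, -0.259], [0.538, -0.3], [0.532, -0.317], [0.422, -0.276]]
scene [286 300  56  22 700] [ 455.65414057 -296.27410516   30.        ]
((313.1199951171875, 308.84002685546875), (18.10193634033203, 56.00286102294922), 81.8698959350586) [[0.431, -0.229], [0.552, -0.274], [0.515, -0.336], [0.4, -0.292]]
```

```bash
python3 -c "
from h import *
print(robot.hand_in())"
```

```text
the job is handed in; nothing more can be done
None
```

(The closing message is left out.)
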